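Snap the lid onto the raised ink tub and keep it pressed

TASK

Take the yellow lid by its grip bar, set it squarely on the yellow ink tub on the raised stand, and press it straight down until it snaps under all four spring clips. Then keep pressing it firmly down so that the tub's springy seal ring stays squeezed more than half way: finish with the gripper still on the lid and still pressing, and do not let go. Leave the blue lid and the ink jars where they are.

Things in the scene. Friction and masses are not known exactly. Their poses are not given: they have to be found in the camera images.
- yellow_lid: The YELLOW lid, the one to fit: round, loose, right way up, 80 to 170 g. Origin: centre of its underside; z up, x along its grip bar. From below: plug 76 mm diameter (69 at its chamfered foot), 18 mm high; flange 92 mm diameter, 8 mm thick (top 26 mm above origin), lower edge bevelled from 86 mm; upright grip bar.
- yellow_lid_grip (a point): On the yellow lid's grip bar, 49 mm above the lid's origin, 23 mm above the flange's top. The bar is 50 mm long (along x), 16 mm wide (y), and stands from 26 to 56 mm above the lid's origin, centred.
- blue_lid: The BLUE lid, same shape and size as the yellow one; not needed. It and the yellow lid may have swapped places.
- tub: Open yellow tub, 89 mm diameter, clamped on a raised stand (foot 120 mm diameter, thin column); fixed. Origin: centre of the foot's underside, on the worktop; z up the tub's axis. Unpressed on the clips the lid's origin is about 121 mm above this one; pressing takes 8 to 18 N, most near 118 mm, then the force drops to nothing, the clips pull the lid down, and it meets the seal ring at 108 mm.
- tub_mouth (a point): Centre of the tub's rim, 120 mm above the tub's origin. A black spring-loaded seal ring, 82 to 89 mm diameter, stands 6 mm above the rim all round; the lid's plug goes inside it and the flange sits on it.
- tub_clips (a point): On the tub's axis, level with the middle of the round noses of four steel spring clips, 138.5 mm above the tub's origin. The clips stand at 90 degrees round the rim (45 degrees to the tub's x and y), within a circle of 114 mm; noses opposite each other are 86 mm apart and spring outward. The clips' tops, the highest thing on the tub, are 143 mm above its origin.
- seal (a joint): Seal ring travel in m: 0 standing proud, grows as the snapped-on lid is pressed down on it, 1.5 N per mm, firm stop at 0.0055 (lid's origin then 102.5 mm above the tub's). It springs back when not pressed.
- ink_yellow: Closed jar of yellow ink with a blue cap, 94 mm diameter, 136 mm high, behind the tub; a bystander. Origin: centre of its underside.
- ink_brown: Closed jar of brown ink with a blue cap, 89 mm diameter, 130 mm high, behind the tub; a bystander. Origin: centre of its underside.

How it is judged:
On the way, in this order (a step that is already met when the one before it is completed fails the run):
1. the yellow lid is brought level and centred over the tub, above the clips' grip (z of yellow_lid in the frame of tub above 0.116 m and horizontal distance between yellow_lid and tub below 0.008 m and angle between yellow_lid's own z axis and vertical below 0.15 rad), for 0.1 s.
2. the yellow lid is snapped down under the clips, centred and level (z of yellow_lid in the frame of tub below 0.11 m and horizontal distance between yellow_lid and tub below 0.005 m and angle between yellow_lid's own z axis and vertical below 0.08 rad), for 0.2 s.
At the end, for the whole second after the job is handed in: The yellow lid is snapped under the clips (its origin less than 110 mm above the tub's origin, within 5 mm of its axis, tilted under 0.08 rad), and the gripper's fingers are still on it (over 1 N), pressing the seal ring down by more than 2.5 mm (all of step 2 and value of joint seal above 0.0025 m and contact force between the fingers and yellow_lid above 1 N); the arm keeps its last pose, push and grip.
It fails at once if the blue lid is pushed away (more than 30 mm) (distance of blue_lid from where it was at the start of the episode above 0.03 m).
It fails at once if the jar of yellow ink is pushed away (more than 30 mm) (distance of ink_yellow from where it was at the start of the episode above 0.03 m).
It fails at once if the jar of brown ink is pushed away (more than 30 mm) (distance of ink_brown from where it was at the start of the episode above 0.03 m).
It also fails if it takes over 42 s, if anything falls off the work surface, if the arm or the gripper's body presses on something with over 40 N, if the wrist force passes 120 N, or if a joint passes its speed limit or range.

ROBOT

A 7-joint arm with a two-finger parallel gripper is mounted at the origin on the work surface; the furniture and walls round the work are solid. World frame = base frame: x ahead of the robot, y to its left, z up, the work surface at z = 0. Lengths are in m, angles in rad, forces in N, time in s.
With the tool pointing down it reaches from about 0.4 to 0.85 m from the base axis. Payload 4.5 kg.
Tool frame: the origin (TCP) lies midway between the tips of the shut fingers; the grasp point (between the pads) lies 19 mm behind it; z points along the fingers, y is the line along which they close (so a half turn about z gives the same grasp; the last joint's range is limited). The gripper opens to 88 mm and grips with 3 to 60 N. Pads are 18 mm wide; open, the fingers measure 123 mm over their backs; the gripper's body (75 mm by 187 mm) begins 45 mm behind the grasp point.
Start: joints at [1.336, 0.689, -0.195, 1.565, 0.157, 0.902, -0.215], TCP at [0.166, -0.603, 0.239] pointing down, gripper open.
Joint ranges: [-3.01, 3.01], [-0.46, 2.08], [-1.47, 1.51], [0.13, 2.56], [-1, 4.14], [0.04, 2.09], [-2.66, 2.66]. Speed limits (rad/s): [2.57, 2.57, 3.14, 3.14, 3.14, 3.14, 3.14].

INTERFACE

Orientations are given as a unit quaternion [x, y, z, w].
In Python, from plant import r gives the robot as it stands.
- The arm moves only by the tool carry_out, never from a script. Its argument "plan" is a list of rows, each an object with "rot": the turn, a rotation vector about the tool's x, y, z in rad, a list of three; "xyz": the shift along the tool's x, y, z in m, a list of three; "grip": the closure in counts, from 0 (fully open) to 255 (shut). In form: [{"rot": [wx, wy, wz], "xyz": [dx, dy, dz], "grip": grip}, ...]. A call has 1 to 8 rows; each row is the pose to reach, as a shift and turn from the pose commanded when the call began, along the tool's axes at that moment; what a row does not reach only later rows make up. A row lasts 1/12 s, in which the tool goes at most 41.7 mm and 7.16 degrees, less where a joint would pass 70% of its speed; a pose out of reach is approached as far as the arm can. A call with a gripper value outside its range is refused whole. The fingers move at their own pace and stop on an object; "squeeze" is the grip in N (left out, the last holds). Time passes only in rows, so rows that repeat a pose let the fingers close. It gives the time, the measured TCP pose, the force, the opening and the grip force at its end, in the units of the state.
- r.get_state(): the state, without advancing time (a new reading comes with each control period).
- r.snapshot(name): name is "scene" or "top" or "wrist"; returns the picture (420x560x3 uint8, red, green, blue); there is no depth.
- r.camera_params(name): a dict with "fx", "fy", "cx", "cy" (pixels), "position" and "attitude" of the camera in the world; the wrist camera has in their place "hand_eye" (4x4, takes a point from camera to tool coordinates, whose origin is the TCP and whose axes are the flange's). Camera axes: x right, y down, z forward; pixel columns grow to the right and rows downward; lengths in m; the calibration is good to about 2 mm. A picture is of the moment at which its call begins: read the wrist's pose just before it. camera_params takes no time and is no camera call.
- r.finish_job(): hands the job in; it is judged then, once.
The state is a dict: "clock": time; "q": joint angles; "qd": joint speeds; "joint_torque": joint torques, N m; "tool_pos": TCP position; "eef_rot": TCP orientation; "contact_force": force on the tool from outside, world axes, zero at the start; "moment": the same for the moment, N m; "opening": opening from 0.0 (shut) to 1.0 (fully open); "finger_force": force on a finger pad.
Only numpy, scipy, OpenCV 4.12 (cv2) and the standard library are available. Lean on these libraries where they do the work, as an engineer would, in place of code of your own. Each camera call takes 0.05 s, during which the arm holds its last target. There are 200 camera calls.

## Working session

There is one attempt and no reset: what is moved stays moved. The work goes in short steps, Python scripts to look and compute and a tool call to move; the robot and the scene stay as the last step left them, time stands still between calls to the robot, and variables do not carry over. Pictures are saved under pics/ and viewed, at most 10 in all, crops included, and the job is handed in when it is done.

Besides the shell and the picture viewer there is one more tool, called after ">>>" as a command line: name --argument value ..., lists and objects as JSON in quotes. carry_out: Moves the arm, as the interface text tells. Its arguments: {"type":"object","properties":{"plan":{"type":"array"},"squeeze":{"type":"number"}},"required":["plan"]}

```bash
mkdir -p pics; ls; python3 - <<'E'
from plant import r
import cv2, numpy as np
s=r.get_state(); print({k:np.round(v,3).tolist() for k,v in s.items()})
ims=[]
for n in("scene","top"):
    im=r.snapshot(n); np.save(f"pics/{n}.npy",im); cv2.imwrite(f"pics/{n}0.png",im[...,::-1]); print(n,{k:np.round(v,4).tolist() for k,v in r.camera_params(n).items()})
print({k:np.round(v,4).tolist() for k,v in r.camera_params("wrist").items()})
E
```

```text
pics
{'clock': 0.0, 'q': [1.336, 0.69, -0.195, 1.566, 0.157, 0.903, -0.215], 'qd': [0.0, -0.001, 0.001, -0.0, 0.001, -0.002, -0.0], 'joint_torque': [-0.0, -52.757, -1.267, -15.343, -0.053, 0.007, 0.0], 'tool_pos': [0.166, -0.602, 0.238], 'eef_rot': [0.991, 0.134, -0.0, -0.001], 'contact_force': [0.075, 0.031, -0.264], 'moment': [-0.02, -0.028, -0.001], 'finger_force': 0.0, 'opening': 1.0}
scene {'fx': 403.1145, 'fy': 403.1145, 'cx': 290.0102, 'cy': 218.014, 'position': [0.1315, 0.6987, 0.4793], 'attitude': [-0.2709, 0.7959, -0.5135, 0.1716]}
top {'fx': 446.8199, 'fy': 446.8199, 'cx': 278.6703, 'cy': 202.8422, 'position': [0.5255, 0.0484, 1.0591], 'attitude': [-0.7022, 0.7108, -0.0208, 0.035]}
{'fx': 319.1633, 'fy': 319.1633, 'cx': 275.8964, 'cy': 215.7396, 'hand_eye': [[0.0008, -0.9502, -0.3118, 0.0799], [1.0, 0.0004, 0.0012, 0.0001], [-0.001, -0.3118, 0.9502, -0.1449], [0.0, 0.0, 0.0, 1.0]]}
```

View pics/scene0.png

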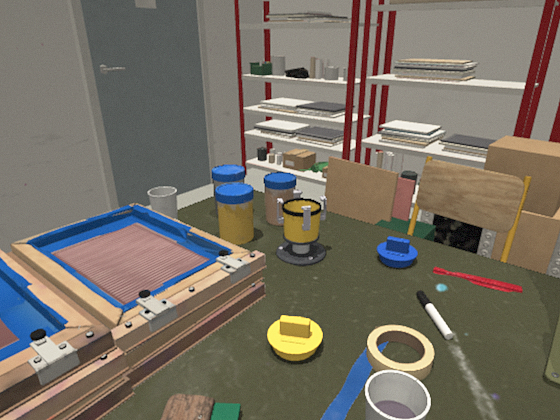

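View pics/top0.png

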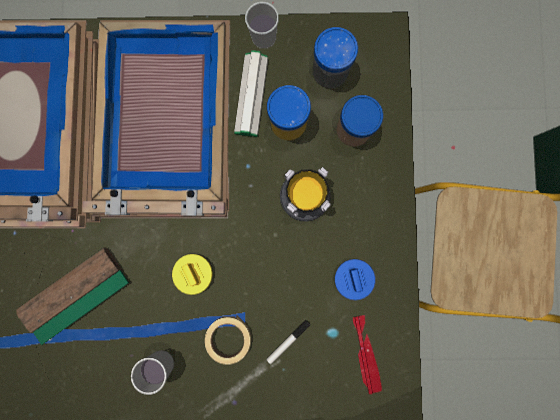

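The top view shows the yellow lid at about (192,274) with its bar near-vertical and slightly tilted. The blue lid is at (355,280), the tub and its four clips at (307,190), and the jars at (289,107), (336,50) and (361,117).

```bash
cat > h.py <<'E'
from plant import r
import cv2, numpy as np
from scipy.spatial.transform import Rotation as R
def cam(n,s=None):
    p=r.camera_params(n); K=(p["fx"],p["fy"],p["cx"],p["cy"])
    if n!="wrist": return K,R.from_quat(p["attitude"]).as_matrix(),np.array(p["position"])
    H=np.array(p["hand_eye"]); T=R.from_quat(s["eef_rot"]).as_matrix()
    return K,T@H[:3,:3],T@H[:3,3]+np.array(s["tool_pos"])
def onplane(c,uv,z):
    K,A,p=c; uv=np.atleast_2d(uv).astype(float)
    d=np.c_[(uv[:,0]-K[2])/K[0],(uv[:,1]-K[3])/K[1],np.ones(len(uv))]@A.T
    return p+d*((z-p[2])/d[:,2])[:,None]
def proj(c,X):
    K,A,p=c; q=(np.atleast_2d(X)-p)@A
    return np.c_[K[0]*q[:,0]/q[:,2]+K[2],K[1]*q[:,1]/q[:,2]+K[3]]
def yellow(im):
    h=cv2.cvtColor(im,cv2.COLOR_RGB2HSV); return cv2.inRange(h,(20,150,60),(35,255,255))
def blobs(m,amin=200):
    return sorted([c for c in cv2.findContours(m,cv2.RETR_EXTERNAL,cv2.CHAIN_APPROX_NONE)[0] if cv2.contourArea(c)>amin],key=cv2.contourArea,reverse=True)
def circ(P):
    a=np.linalg.lstsq(np.c_[2*P[:,:2],np.ones(len(P))],(P[:,:2]**2).sum(1),rcond=None)[0]
    return a[:2],np.sqrt(a[2]+a[0]**2+a[1]**2)
E
python3 - <<'E'
from h import *
for n in("top","scene"):
    im=np.load(f"pics/{n}.npy"); c=cam(n)
    for b in blobs(yellow(im)):
        P=b[:,0]; print(n,"px",P.mean(0),cv2.contourArea(b),[ (z,circ(onplane(c,P,z))) for z in(0.02,0.12)])
c=cam("top")
# tub: four clips by eye in the top view, tops at .143
print(onplane(c,[[292,174],[322,173],[327,205],[292,207]],.143))
print("blue",onplane(c,[355,280],.026),"jars",onplane(c,[[289,107],[336,50],[361,117]],.13))
im=np.load("pics/top.npy"); 
a=cv2.resize(im[245:305,160:225],None,fx=6,fy=6,interpolation=2)[:360,:390]; b=cv2.resize(im[160:220,275:340],None,fx=6,fy=6,interpolation=2)
cv2.imwrite("pics/crop1.png",np.hstack([a,b])[...,::-1])
E
```

```text
top px [192.04347826 274.0173913 ] 1230.5 [(0.02, (array([0.44600361, 0.27150227]), np.float64(0.04569430093639245))), (0.12, (array([0.45365619, 0.25003534]), np.float64(0.04129700918648323)))]
top px [306.72173913 190.23478261] 1159.5 [(0.02, (array([0.63666727, 0.00252088]), np.float64(0.045020314065978395))), (0.12, (array([0.62597174, 0.00693878]), np.float64(0.040687881977864826)))]
top px [488.60204082 313.96938776] 356.0 [(0.02, (array([ 0.83211094, -0.45394224]), np.float64(0.49483473255350163))), (0.12, (array([ 0.80260731, -0.4055976 ]), np.float64(0.44721538741775174)))]
top px [487.48993289 189.30536913] 330.0 [(0.02, (array([ 0.11858922, -0.37470974]), np.float64(0.5254220296470464))), (0.12, (array([ 0.15774981, -0.33398986]), np.float64(0.4748591824463614)))]
top px [288.89655172 131.27586207] 216.5 [(0.02, (array([0.79548896, 0.04387244]), np.float64(0.03438211879463086))), (0.12, (array([0.76950957, 0.04431096]), np.float64(0.03107343031002073)))]
scene px [294.17821782 331.7029703 ] 1699.0 [(0.02, (array([0.44849124, 0.27013724]), np.float64(0.049221074960264836)))
[... 501 characters left out ...]
888889] 306.0 [(0.02, (array([ 1.30107458, -0.46116996]), np.float64(1.0719039037563969))), (0.12, (array([ 1.04642428, -0.20862535]), np.float64(0.8385212264493886)))]
scene px [301.88888889 205.56666667] 235.0 [(0.02, (array([ 0.77227512, -0.19503254]), np.float64(0.04278230636567773))), (0.12, (array([ 6.32758868e-01, -4.33293479e-04]), np.float64(0.0334674329278752)))]
[[ 0.65757881  0.03814353  0.143     ]
 [ 0.65876984 -0.02377313  0.143     ]
 [ 0.59242028 -0.03275195  0.143     ]
 [ 0.58922942  0.0390847   0.143     ]]
blue [[ 0.4286422  -0.10343051  0.026     ]] jars [[ 0.80283398  0.04238528  0.13      ]
 [ 0.92544643 -0.05973295  0.13      ]
 [ 0.77863682 -0.10921905  0.13      ]]
```

View pics/crop1.png

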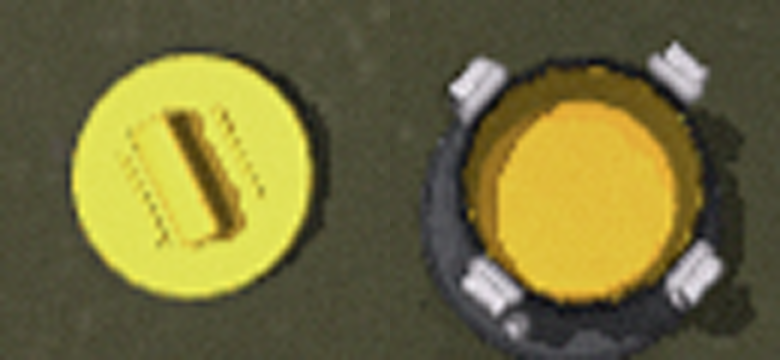

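The crop shows the bar's top face running from about (150,118) to (203,242) in crop pixels, which is roughly 20° from world x. The four clips are clear around the tub.

```bash
cat >> h.py <<'E'
def to(x,y,z,yaw=None):
    s=r.get_state(); T=R.from_quat(s["eef_rot"]); d=T.inv().apply(np.array([x,y,z])-s["tool_pos"])
    out="xyz %s"%np.round(d,4)
    if yaw is not None: out+=" rot %s"%np.round((T.inv()*R.from_euler("z",yaw,degrees=True)*R.from_euler("x",180,degrees=True)).as_rotvec(),4)
    print(out)
E
python3 - <<'E'
from h import *
c=cam("top"); P=onplane(c,np.array([[150,118],[203,242]])/6+[160,245],.056); d=P[0]-P[1]; print(P,np.degrees(np.arctan2(d[1],d[0])))
to(.48,-.2,.25)
E
```

```text
[[0.46901662 0.27929913 0.056     ]
 [0.42310548 0.25928826 0.056     ]] 23.550500875480402
xyz [ 0.4097 -0.3042 -0.0116]
```

>>> carry_out --plan '[{"rot": [0, 0, 0], "xyz": [0.41, -0.304, -0.012], "grip": 0}, {"rot": [0, 0, 0], "xyz": [0.41, -0.304, -0.012], "grip": 0}, {"rot": [0, 0, 0], "xyz": [0.41, -0.304, -0.012], "grip": 0}, {"rot": [0, 0, 0], "xyz": [0.41, -0.304, -0.012], "grip": 0}, {"rot": [0, 0, 0], "xyz": [0.41, -0.304, -0.012], "grip": 0}, {"rot": [0, 0, 0], "xyz": [0.41, -0.304, -0.012], "grip": 0}, {"rot": [0, 0, 0], "xyz": [0.41, -0.304, -0.012], "grip": 0}, {"rot": [0, 0, 0], "xyz": [0.41, -0.304, -0.012], "grip": 0}]'

```text
clock: 0.77
tool_pos: [0.372, -0.3383, 0.2465]
eef_rot: [0.991, 0.134, -0.0, -0.0]
contact_force: [0.3, -1.2, 0.0]
opening: 1.001
finger_force: 0.0
```

>>> carry_out --plan '[{"rot": [0, 0, -0.14], "xyz": [0.32, -0.268, -0.054], "grip": 0}, {"rot": [0, 0, -0.14], "xyz": [0.32, -0.268, -0.054], "grip": 0}, {"rot": [0, 0, -0.14], "xyz": [0.32, -0.268, -0.054], "grip": 0}, {"rot": [0, 0, -0.14], "xyz": [0.32, -0.268, -0.054], "grip": 0}, {"rot": [0, 0, -0.14], "xyz": [0.32, -0.268, -0.054], "grip": 0}, {"rot": [0, 0, -0.14], "xyz": [0.32, -0.268, -0.054], "grip": 0}, {"rot": [0, 0, -0.14], "xyz": [0.32, -0.268, -0.054], "grip": 0}, {"rot": [0, 0, -0.14], "xyz": [0.32, -0.268, -0.054], "grip": 0}]'

```text
clock: 1.43
tool_pos: [0.5598, -0.0663, 0.2893]
eef_rot: [0.979, 0.203, -0.0, 0.0]
contact_force: [1.0, -0.1, 0.7]
opening: 1.003
finger_force: 0.0
```

```bash
python3 - <<'E'
from h import *
to(.61,.005,.3,23.5)
E
```

```text
xyz [ 0.0744 -0.0454 -0.0107] rot [-0.0001  0.0009 -0.0011]
```

>>> carry_out --plan '[{"rot": [0, 0, 0], "xyz": [0.062, -0.04, -0.01], "grip": 0}, {"rot": [0, 0, 0], "xyz": [0.062, -0.04, -0.01], "grip": 0}, {"rot": [0, 0, 0], "xyz": [0.062, -0.04, -0.01], "grip": 0}, {"rot": [0, 0, 0], "xyz": [0.062, -0.04, -0.01], "grip": 0}, {"rot": [0, 0, 0], "xyz": [0.062, -0.04, -0.01], "grip": 0}]'

```text
clock: 1.85
tool_pos: [0.5996, -0.0078, 0.2987]
eef_rot: [0.979, 0.203, -0.001, 0.0]
contact_force: [-0.4, 0.4, 0.1]
opening: 1.0
finger_force: 0.0
```

```bash
python3 - <<'E'
from h import *
s=r.get_state(); im=r.snapshot("wrist"); print(s["tool_pos"],s["qd"]); c=cam("wrist",s)
np.save("pics/w1.npy",im); np.save("pics/w1s.npy",np.r_[s["tool_pos"],s["eef_rot"]])
o=im.copy()
for b in blobs(yellow(im)): print(b[:,0].mean(0),cv2.contourArea(b),circ(onplane(c,b[:,0],.12)))
cv2.imwrite("pics/w1.png",o[...,::-1]); print(proj(c,[.6245,.005,.12]))
E
```

```text
[ 0.59958034 -0.00778819  0.29865374] [ 0.02640242 -0.00798132  0.01746094  0.01372989 -0.00212604  0.00065049
  0.00305463]
[273.96666667 161.875     ] 5369.0 (array([0.62560012, 0.00509504]), np.float64(0.04178301559336754))
[ 48.83982684 192.74891775] 3933.5 (array([0.49998346, 0.21029443]), np.float64(0.03783068420008633))
[464.09280742 406.57076566] 1825.5 (array([ 0.42613929, -0.36400771]), np.float64(0.0752632857873126))
[302.36196319  20.14723926] 1174.5 (array([0.76176363, 0.03485148]), np.float64(0.02362262658780753))
[479.11640212 349.34391534] 901.5 (array([ 0.50567188, -0.30831341]), np.float64(0.03713435912835329))
[ 72.87301587 348.93650794] 853.5 (array([0.3169905 , 0.12692593]), np.float64(0.03731443173977621))
[306.46360153 408.20306513] 728.5 (array([ 0.33517143, -0.16298582]), np.float64(0.047209051079122454))
[509.25550661 220.50660793] 448.5 (array([ 0.50712067, -0.23129877]), np.float64(0.1700907506757023))
[[273.68527714 164.4844416 ]]
```

View pics/w1.png

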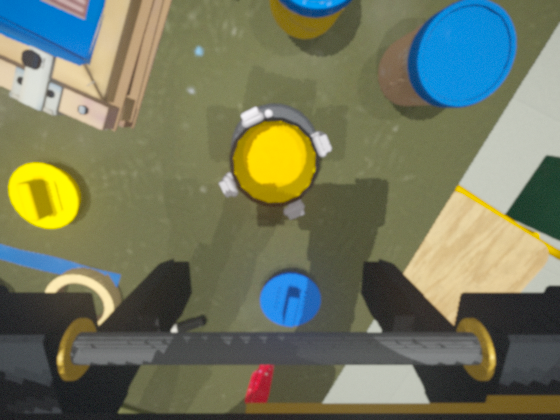

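The wrist view shows the tub's mouth at (274,162), with clips at (252,117), (321,144), (294,210) and (228,185). The yellow lid is at (44,195).

```bash
python3 - <<'E'
from h import *
v=np.load("pics/w1s.npy"); im=np.load("pics/w1.npy"); c=cam("wrist",dict(tool_pos=v[:3],eef_rot=v[3:]))
for n,c_,im_ in(("w",c,im),("top",cam("top"),np.load("pics/top.npy"))):
    b=[b for b in blobs(yellow(im_)) if np.linalg.norm(onplane(c_,b[:,0].mean(0),.12)[0,:2]-[.625,.005])<.02][0]
    print(n,circ(onplane(c_,b[:,0],.126)))
    ctr=proj(c_,[.625,.005,.12])[0]; g=cv2.cvtColor(im_,cv2.COLOR_RGB2HSV); m=cv2.inRange(g,(0,0,140),(180,60,255))
    C=[]
    for q in blobs(m,15):
        p=q[:,0].mean(0)
        if np.linalg.norm(onplane(c_,p,.14)[0,:2]-[.625,.005])<.065: P=onplane(c_,p,.14)[0]; C.append(P[:2]); print(p,P,cv2.contourArea(q))
    if len(C)==4: print("clips",np.mean(C,0),circ(np.array(C)))
to(.446,.2713,.2,23.5)
E
```

```text
w (array([0.62648173, 0.00544886]), np.float64(0.041007695058819356))
[255.60240964 115.43373494] [0.66183767 0.03883682 0.14      ] 394.5
[321.04477612 142.76119403] [ 0.66360784 -0.02626112  0.14      ] 310.5
[228.01666667 184.75      ] [0.59185058 0.03903966 0.14      ] 274.0
[293.24242424 208.90909091] [ 0.59467428 -0.02913675  0.14      ] 31.5
clips [0.62799259 0.00561965] (array([0.62723745, 0.00586475]), np.float64(0.04815983778562265))
top (array([0.62533   , 0.00720386]), np.float64(0.04042793605258182))
[291.36363636 207.04545455] [0.58936097 0.04036643 0.14      ] 41.0
[288.90909091 173.95454545] [0.65819835 0.04451446 0.14      ] 37.0
[324.9047619  205.38095238] [ 0.59190878 -0.02869782  0.14      ] 36.5
[322.76190476 171.42857143] [ 0.66246514 -0.02564718  0.14      ] 36.5
clips [0.62548331 0.00763397] (array([0.62579778, 0.00723415]), np.float64(0.049321029738455126))
xyz [-0.0298 -0.3179  0.0986] rot [ 0.0008  0.0023 -0.0033]
```

>>> carry_out --plan '[{"rot": [0, 0, 0], "xyz": [-0.03, -0.318, 0.09], "grip": 0}, {"rot": [0, 0, 0], "xyz": [-0.03, -0.318, 0.09], "grip": 0}, {"rot": [0, 0, 0], "xyz": [-0.03, -0.318, 0.09], "grip": 0}, {"rot": [0, 0, 0], "xyz": [-0.03, -0.318, 0.09], "grip": 0}, {"rot": [0, 0, 0], "xyz": [-0.03, -0.318, 0.09], "grip": 0}, {"rot": [0, 0, 0], "xyz": [-0.03, -0.318, 0.09], "grip": 0}, {"rot": [0, 0, 0], "xyz": [-0.03, -0.318, 0.09], "grip": 0}, {"rot": [0, 0, 0], "xyz": [-0.03, -0.318, 0.09], "grip": 0}]'

```text
clock: 2.57
tool_pos: [0.4456, 0.2724, 0.2089]
eef_rot: [0.979, 0.201, -0.0, 0.001]
contact_force: [0.4, -0.1, -0.1]
opening: 0.996
finger_force: 0.0
```

```bash
python3 - <<'E'
from h import *
import time
r.snapshot("top");r.snapshot("top");r.snapshot("top")
s=r.get_state(); im=r.snapshot("wrist"); print(s["tool_pos"],abs(s["qd"]).max()); c=cam("wrist",s)
np.save("pics/w2.npy",im); np.save("pics/w2s.npy",np.r_[s["tool_pos"],s["eef_rot"]])
b=min(blobs(yellow(im)),key=lambda b:np.linalg.norm(onplane(c,b[:,0].mean(0),.026)[0,:2]-[.446,.2713]))
print(b[:,0].mean(0),[circ(onplane(c,b[:,0],z)) for z in(.022,.026)])
p=proj(c,[.446,.271,.05])[0].astype(int); print(p)
y0,x0=max(p[1]-70,0),max(p[0]-70,0); k=cv2.resize(im[y0:y0+140,x0:x0+140],None,fx=4,fy=4,interpolation=2); print(x0,y0)
cv2.imwrite("pics/w2.png",k[...,::-1])
E
```

```text
[0.44406741 0.27462783 0.20866285] 0.07092865729547164
[281.73493976 188.31726908] [(array([0.44590292, 0.26841412]), np.float64(0.047111219083956)), (array([0.44676717, 0.26887805]), np.float64(0.04654250194215021))]
[279 195]
209 125
```

View pics/w2.png

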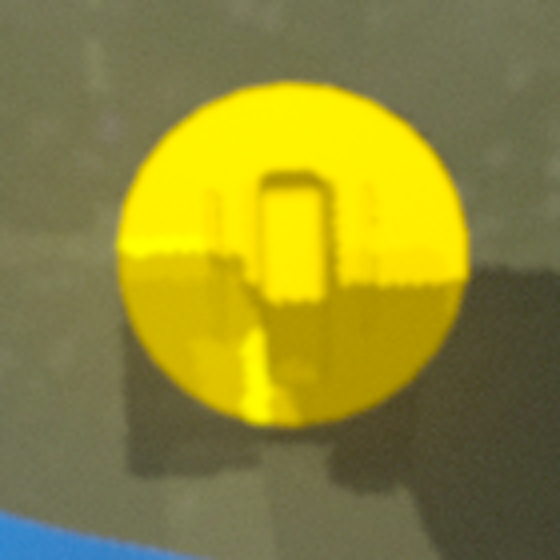

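The crop shows the lid's disc with its bar upright in the image, centred at crop x≈293, so the tool yaw is already aligned with the bar.

```bash
python3 - <<'E'
from h import *
print(r.get_state()["tool_pos"])
to(.4466,.2692,.03,23.5)
E
```

```text
[0.44589457 0.27222003 0.20905835]
xyz [-0.0003  0.0029  0.1791] rot [ 0.0011  0.0013 -0.0007]
```

```bash
python3 - <<'E'
from h import *
L=[];T=[]
for i in range(6):
    s=r.get_state(); im=r.snapshot("wrist"); c=cam("wrist",s)
    b=min(blobs(yellow(im)),key=lambda b:np.linalg.norm(onplane(c,b[:,0].mean(0),.026)[0,:2]-[.446,.2713]))
    L.append(circ(onplane(c,b[:,0],.024))[0]); T.append(s["tool_pos"]); print(np.round(T[-1],4),np.round(L[-1],4),b[:,0].mean(0))
print(np.mean(L,0),np.mean(T,0))
to(.4466,.2692,.03,23.5)
E
```

```text
[0.4459 0.2722 0.2091] [0.4464 0.2687] [278.56504065 189.05691057]
[0.447  0.271  0.2093] [0.4464 0.2687] [277.14979757 189.68825911]
[0.4476 0.2705 0.2095] [0.4464 0.2686] [276.46370968 189.99193548]
[0.4478 0.2704 0.2096] [0.4465 0.2686] [276.52589641 190.21513944]
[0.4478 0.2707 0.2096] [0.4464 0.2687] [276.8875502  190.50200803]
[0.4476 0.271  0.2096] [0.4464 0.2687] [276.99596774 190.39919355]
[0.44641638 0.26866747] [0.44728212 0.270976   0.20945944]
xyz [-0.0018  0.0016  0.1796] rot [ 0.0006 -0.0006 -0.0045]
```

>>> carry_out --plan '[{"rot": [0, 0, 0], "xyz": [-0.002, 0.0015, 0.04], "grip": 0}, {"rot": [0, 0, 0], "xyz": [-0.002, 0.0015, 0.08], "grip": 0}, {"rot": [0, 0, 0], "xyz": [-0.002, 0.0015, 0.12], "grip": 0}, {"rot": [0, 0, 0], "xyz": [-0.002, 0.0015, 0.15], "grip": 0}, {"rot": [0, 0, 0], "xyz": [-0.002, 0.0015, 0.165], "grip": 0}, {"rot": [0, 0, 0], "xyz": [-0.002, 0.0015, 0.175], "grip": 0}, {"rot": [0, 0, 0], "xyz": [-0.002, 0.0015, 0.178], "grip": 0}, {"rot": [0, 0, 0], "xyz": [-0.002, 0.0015, 0.178], "grip": 0}]'

```text
clock: 3.73
tool_pos: [0.4455, 0.2706, 0.0312]
eef_rot: [0.979, 0.203, 0.0, 0.0]
contact_force: [-0.1, -0.2, 0.7]
opening: 1.0
finger_force: 0.0
```

>>> carry_out --plan '[{"rot": [0, 0, 0], "xyz": [0, 0, 0], "grip": 0}, {"rot": [0, 0, 0], "xyz": [0, 0, 0], "grip": 0}]'

```text
clock: 3.9
tool_pos: [0.4461, 0.2713, 0.0326]
eef_rot: [0.979, 0.203, 0.001, -0.0]
contact_force: [-0.6, -0.7, 0.2]
opening: 1.0
finger_force: 0.0
```

```bash
python3 - <<'E'
from h import *
to(.4464,.2687,.03,23.5)
E
```

```text
xyz [-0.0007  0.0025  0.0026] rot [-0.0005 -0.0025 -0.0017]
```

>>> carry_out --plan '[{"rot": [0, 0, 0], "xyz": [-0.0005, 0.002, 0.0015], "grip": 0}, {"rot": [0, 0, 0], "xyz": [-0.0005, 0.002, 0.0015], "grip": 255}, {"rot": [0, 0, 0], "xyz": [-0.0005, 0.002, 0.0015], "grip": 255}, {"rot": [0, 0, 0], "xyz": [-0.0005, 0.002, 0.0015], "grip": 255}, {"rot": [0, 0, 0], "xyz": [-0.0005, 0.002, 0.0015], "grip": 255}, {"rot": [0, 0, 0], "xyz": [-0.0005, 0.002, 0.0015], "grip": 255}, {"rot": [0, 0, 0], "xyz": [-0.0005, 0.002, 0.0015], "grip": 255}, {"rot": [0, 0, 0], "xyz": [-0.0005, 0.002, 0.0015], "grip": 255}]' --squeeze 50

```text
clock: 4.57
tool_pos: [0.4454, 0.2688, 0.0298]
eef_rot: [0.979, 0.203, -0.0, 0.0]
contact_force: [-0.2, -0.1, 0.1]
opening: 0.497
finger_force: 0.0
```

>>> carry_out --plan '[{"rot": [0, 0, 0], "xyz": [0, 0, 0], "grip": 255}, {"rot": [0, 0, 0], "xyz": [0, 0, 0], "grip": 255}, {"rot": [0, 0, 0], "xyz": [0, 0, 0], "grip": 255}, {"rot": [0, 0, 0], "xyz": [0, 0, 0], "grip": 255}]'

```text
clock: 4.9
tool_pos: [0.4455, 0.2688, 0.0298]
eef_rot: [0.979, 0.203, -0.0, 0.0]
contact_force: [-0.6, -0.4, -0.2]
opening: 0.19
finger_force: 0.0
```

>>> carry_out --plan '[{"rot": [0, 0, 0], "xyz": [0, 0, 0], "grip": 255}, {"rot": [0, 0, 0], "xyz": [0, 0, 0], "grip": 255}, {"rot": [0, 0, 0], "xyz": [0, 0, 0], "grip": 255}, {"rot": [0, 0, 0], "xyz": [0, 0, 0], "grip": 255}]'

```text
clock: 5.23
tool_pos: [0.4454, 0.2688, 0.0298]
eef_rot: [0.979, 0.203, -0.0, 0.0]
contact_force: [-0.0, -0.0, 0.4]
opening: 0.176
finger_force: 49.7
```

>>> carry_out --plan '[{"rot": [0, 0, 0], "xyz": [0, 0, -0.04], "grip": 255}, {"rot": [0, 0, 0], "xyz": [0, 0, -0.08], "grip": 255}, {"rot": [0, 0, 0], "xyz": [0, 0, -0.12], "grip": 255}, {"rot": [0, 0, 0], "xyz": [0, 0, -0.16], "grip": 255}, {"rot": [0, 0, 0], "xyz": [0, 0, -0.185], "grip": 255}, {"rot": [0, 0, 0], "xyz": [0, 0, -0.185], "grip": 255}, {"rot": [0, 0, 0], "xyz": [0, 0, -0.185], "grip": 255}, {"rot": [0, 0, 0], "xyz": [0, 0, -0.185], "grip": 255}]'

```text
clock: 5.9
tool_pos: [0.4446, 0.2681, 0.2137]
eef_rot: [0.979, 0.203, -0.001, 0.001]
contact_force: [-0.2, 1.0, -1.3]
opening: 0.18
finger_force: 49.7
```

```bash
python3 - <<'E'
from h import *
s=r.get_state(); im=r.snapshot("wrist"); c=cam("wrist",s); z=s["tool_pos"][2]
print(s["tool_pos"],s["finger_force"],s["opening"],s["contact_force"])
for b in blobs(yellow(im),1500): print(b[:,0].mean(0),cv2.contourArea(b),circ(onplane(c,b[:,0],z-.006)),b[:,0].min(0),b[:,0].max(0))
cv2.imwrite("pics/w3.png",im[...,::-1])
E
```

```text
[0.44461352 0.2680511  0.21368444] 49.654896687716246 0.17969266388349 [-0.17040739  1.03832381 -1.28470723]
[275.08491762 264.90874525] 16745.5 (array([0.45414713, 0.27162218]), np.float64(0.036434812897293556)) [188 181] [364 332]
[267.85924933 406.72520107] 3914.0 (array([0.37252617, 0.24273687]), np.float64(0.06865860772262357)) [ 83 395] [448 413]
```

View pics/w3.png

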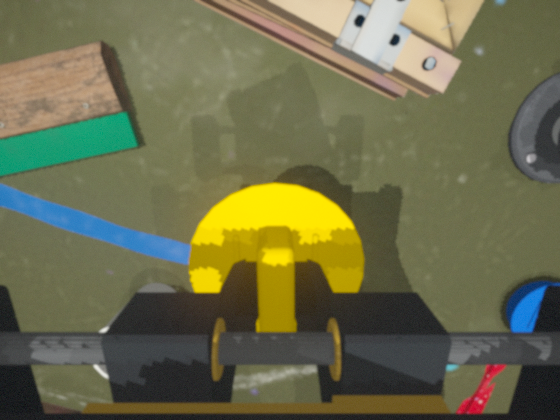

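The lid is held level, its disc spanning columns 188–364 with its top edge at row 183. I'll fit the visible outer arc to find where the lid sits in the grasp.

```bash
cat >> h.py <<'E'
def held(s,im,zoff=-.004):
    "offset of lid centre from TCP, tool axes, from the flange's outer arc"
    c=cam("wrist",s); b=blobs(yellow(im),1500)[0][:,0]
    b=b[(b[:,1]<275)&((b[:,0]<240)|(b[:,0]>310)|(b[:,1]<200))]
    P=onplane(c,b,s["tool_pos"][2]+zoff); ctr,rad=circ(P); k=np.abs(np.hypot(*(P[:,:2]-ctr).T)-rad)<.0015; ctr,rad=circ(P[k])
    return R.from_quat(s["eef_rot"]).inv().apply(np.r_[ctr,s["tool_pos"][2]]-s["tool_pos"]),rad,k.sum()
E
python3 - <<'E'
from h import *
for i in range(3):
    s=r.get_state(); im=r.snapshot("wrist"); print(s["tool_pos"],held(s,im))
to(.6266,.0056,.2137,23.5)
E
```

```text
[0.44436519 0.26793943 0.21316125] (array([ 3.01370203e-03,  3.03267007e-04, -1.06494171e-05]), np.float64(0.04502058145922161), np.int64(60))
[0.44435211 0.26800907 0.21298389] (array([ 4.13760145e-03,  3.51690039e-04, -1.60686865e-05]), np.float64(0.044148804243684635), np.int64(72))
[0.44447407 0.26810657 0.2130157 ] (array([ 3.01505036e-03,  3.47619970e-04, -1.11989611e-05]), np.float64(0.04507933733158003), np.int64(54))
xyz [ 0.0625  0.3134 -0.0005] rot [ 0.0008  0.0034 -0.0012]
```

>>> carry_out --plan '[{"rot": [0, 0, 0], "xyz": [0.008, 0.039, 0], "grip": 255}, {"rot": [0, 0, 0], "xyz": [0.015, 0.078, 0], "grip": 255}, {"rot": [0, 0, 0], "xyz": [0.023, 0.117, 0], "grip": 255}, {"rot": [0, 0, 0], "xyz": [0.031, 0.156, 0], "grip": 255}, {"rot": [0, 0, 0], "xyz": [0.038, 0.195, 0], "grip": 255}, {"rot": [0, 0, 0], "xyz": [0.046, 0.234, 0], "grip": 255}, {"rot": [0, 0, 0], "xyz": [0.053, 0.27, 0], "grip": 255}, {"rot": [0, 0, 0], "xyz": [0.058, 0.29, 0], "grip": 255}]'

```text
clock: 6.77
tool_pos: [0.6155, 0.0196, 0.2133]
eef_rot: [0.98, 0.2, -0.001, 0.002]
contact_force: [0.5, -0.6, -1.3]
opening: 0.176
finger_force: 49.7
```

>>> carry_out --plan '[{"rot": [0, 0, 0], "xyz": [0.002, 0.012, 0], "grip": 255}, {"rot": [0, 0, 0], "xyz": [0.003, 0.021, 0], "grip": 255}, {"rot": [0, 0, 0], "xyz": [0.003, 0.021, 0], "grip": 255}, {"rot": [0, 0, 0], "xyz": [0.003, 0.021, 0], "grip": 255}, {"rot": [0, 0, 0], "xyz": [0.003, 0.021, 0], "grip": 255}]'

```text
clock: 7.18
tool_pos: [0.6241, 0.0102, 0.2147]
eef_rot: [0.979, 0.205, -0.0, -0.001]
contact_force: [0.6, 0.2, -2.9]
opening: 0.177
finger_force: 49.7
```

```bash
python3 - <<'E'
from h import *
for i in range(3): r.snapshot("top")
s=r.get_state(); im=r.snapshot("wrist"); print(s["tool_pos"],held(s,im))
t=r.snapshot("top"); sc=r.snapshot("scene")
a=cv2.resize(t[130:270,235:375],None,fx=2.7,fy=2.7); b=cv2.resize(sc[110:280,215:385],(378,378))
cv2.imwrite("pics/t3.png",np.hstack([a,b])[...,::-1])
to(.6252,.0053,.19,23.5)
E
```

```text
[0.62453113 0.00947578 0.21496046] (array([ 1.52685518e-02,  8.61434245e-04, -1.75026610e-06]), np.float64(0.0391323935172605), np.int64(103))
xyz [-0.001  0.003  0.025] rot [-0.     -0.0001 -0.0002]
```

View pics/t3.png

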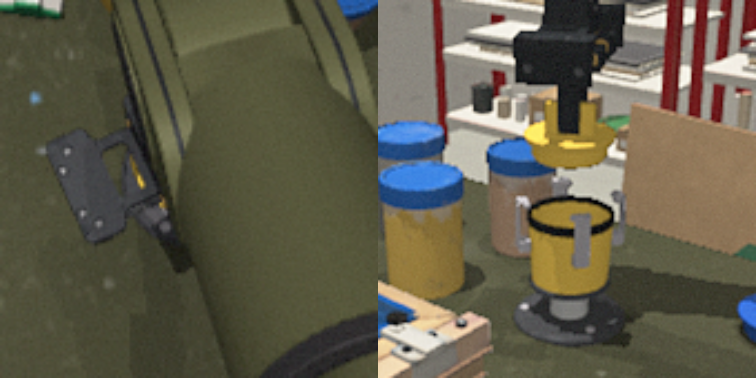

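The scene view on the right shows the lid held level just above the tub and its clips, with the jars untouched. Lower to just above the clips.

>>> carry_out --plan '[{"rot": [0, 0, 0], "xyz": [-0.001, 0.003, 0.012], "grip": 255}, {"rot": [0, 0, 0], "xyz": [-0.001, 0.003, 0.024], "grip": 255}, {"rot": [0, 0, 0], "xyz": [-0.001, 0.003, 0.036], "grip": 255}, {"rot": [0, 0, 0], "xyz": [-0.001, 0.003, 0.046], "grip": 255}, {"rot": [0, 0, 0], "xyz": [-0.001, 0.003, 0.052], "grip": 255}, {"rot": [0, 0, 0], "xyz": [-0.001, 0.003, 0.054], "grip": 255}, {"rot": [0, 0, 0], "xyz": [-0.001, 0.003, 0.054], "grip": 255}, {"rot": [0, 0, 0], "xyz": [-0.001, 0.003, 0.054], "grip": 255}]'

```text
clock: 8.15
tool_pos: [0.6257, 0.0047, 0.1612]
eef_rot: [0.979, 0.203, 0.0, 0.0]
contact_force: [-0.5, 0.5, -2.8]
opening: 0.176
finger_force: 49.7
```

```bash
python3 - <<'E'
from h import *
for i in range(6): sc=r.snapshot("scene")
s=r.get_state(); print(s["contact_force"],s["tool_pos"]); to(.6252,.0053,.15,23.5)
c=cam("scene"); b=sc[150:280,240:370]; 
cv2.imwrite("pics/s4.png",cv2.resize(b,None,fx=4,fy=4,interpolation=2)[...,::-1])
# lid flange ellipse vs seal ring: horizontal extents in scene view
X=np.array([.6266,.0056,0]); print("pred px of axis at lid top, rim:",proj(c,[X+[0,0,s["tool_pos"][2]-.004],X+[0,0,.126]]))
E
```

```text
[ 0.09917084  0.4853047  -1.34821322] [0.62561523 0.00456089 0.1612477 ]
xyz [-0.0001 -0.0008  0.0112] rot [ 0.0003 -0.0008 -0.0014]
pred px of axis at lid top, rim: [[301.59899917 191.87436411]
 [301.36798907 204.68848541]]
```

View pics/s4.png

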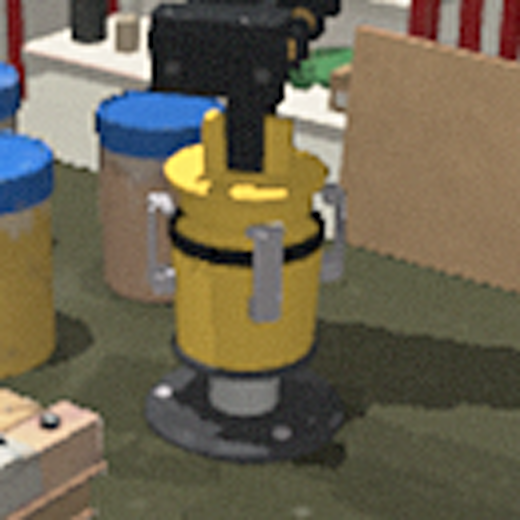

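The lid is centred in the ring: the flange spans crop columns 165–328 and the ring 168–325. Now press down gradually.

>>> carry_out --plan '[{"rot": [0, 0, 0], "xyz": [0, -0.0006, 0.003], "grip": 255}, {"rot": [0, 0, 0], "xyz": [0, -0.0006, 0.006], "grip": 255}, {"rot": [0, 0, 0], "xyz": [0, -0.0006, 0.009], "grip": 255}, {"rot": [0, 0, 0], "xyz": [0, -0.0006, 0.011], "grip": 255}, {"rot": [0, 0, 0], "xyz": [0, -0.0006, 0.012], "grip": 255}, {"rot": [0, 0, 0], "xyz": [0, -0.0006, 0.013], "grip": 255}, {"rot": [0, 0, 0], "xyz": [0, -0.0006, 0.014], "grip": 255}, {"rot": [0, 0, 0], "xyz": [0, -0.0006, 0.014], "grip": 255}]' --squeeze 60

```text
clock: 9.12
tool_pos: [0.6258, 0.0051, 0.1484]
eef_rot: [0.979, 0.203, 0.001, 0.0]
contact_force: [-2.5, -0.0, 9.3]
opening: 0.175
finger_force: 59.7
```

>>> carry_out --plan '[{"rot": [0, 0, 0], "xyz": [0, 0, 0.001], "grip": 255}, {"rot": [0, 0, 0], "xyz": [0, 0, 0.002], "grip": 255}, {"rot": [0, 0, 0], "xyz": [0, 0, 0.003], "grip": 255}, {"rot": [0, 0, 0], "xyz": [0, 0, 0.004], "grip": 255}]'

```text
clock: 9.45
tool_pos: [0.6259, 0.0052, 0.1444]
eef_rot: [0.979, 0.203, 0.001, 0.0]
contact_force: [-2.2, -0.5, 7.2]
opening: 0.175
finger_force: 59.6
```

>>> carry_out --plan '[{"rot": [0, 0, 0], "xyz": [0, 0, 0.002], "grip": 255}, {"rot": [0, 0, 0], "xyz": [0, 0, 0.004], "grip": 255}, {"rot": [0, 0, 0], "xyz": [0, 0, 0.006], "grip": 255}, {"rot": [0, 0, 0], "xyz": [0, 0, 0.007], "grip": 255}, {"rot": [0, 0, 0], "xyz": [0, 0, 0.008], "grip": 255}, {"rot": [0, 0, 0], "xyz": [0, 0, 0.008], "grip": 255}]'

```text
clock: 9.95
tool_pos: [0.625, 0.0051, 0.1347]
eef_rot: [0.979, 0.203, -0.0, 0.0]
contact_force: [-1.1, 0.1, 3.5]
opening: 0.175
finger_force: 59.7
```

>>> carry_out --plan '[{"rot": [0, 0, 0], "xyz": [0, 0, 0.001], "grip": 255}, {"rot": [0, 0, 0], "xyz": [0, 0, 0.002], "grip": 255}, {"rot": [0, 0, 0], "xyz": [0, 0, 0.003], "grip": 255}, {"rot": [0, 0, 0], "xyz": [0, 0, 0.004], "grip": 255}, {"rot": [0, 0, 0], "xyz": [0, 0, 0.004], "grip": 255}]'

```text
clock: 10.37
tool_pos: [0.6251, 0.0051, 0.1322]
eef_rot: [0.979, 0.203, 0.0, 0.0]
contact_force: [-4.4, -0.5, 12.6]
opening: 0.18
finger_force: 59.7
```

>>> carry_out --plan '[{"rot": [0, 0, 0], "xyz": [0, 0, 0.0005], "grip": 255}, {"rot": [0, 0, 0], "xyz": [0, 0, 0.0005], "grip": 255}, {"rot": [0, 0, 0], "xyz": [0, 0, 0.0005], "grip": 255}, {"rot": [0, 0, 0], "xyz": [0, 0, 0.0005], "grip": 255}, {"rot": [0, 0, 0], "xyz": [0, 0, 0.0005], "grip": 255}, {"rot": [0, 0, 0], "xyz": [0, 0, 0.0005], "grip": 255}]'

```text
clock: 10.87
tool_pos: [0.6251, 0.0051, 0.1322]
eef_rot: [0.979, 0.203, 0.0, 0.0]
contact_force: [-4.9, -0.9, 15.9]
opening: 0.175
finger_force: 59.7
```

```bash
python3 - <<'E'
from h import *
for i in range(4): sc=r.snapshot("scene"); s=r.get_state(); print(s["tool_pos"],s["contact_force"],s["finger_force"])
cv2.imwrite("pics/s5.png",cv2.resize(sc[150:280,240:370],None,fx=4,fy=4,interpolation=2)[...,::-1])
E
```

```text
[0.62505244 0.00508983 0.13221276] [-5.00395601 -1.08704935 16.24397492] 59.65108595788479
[0.62506392 0.00510445 0.13221911] [-5.46088586 -1.059463   15.24502053] 59.651135578751564
[0.62506307 0.00507356 0.13221745] [-5.60830736 -0.41516669 15.34217971] 59.6511734649539
[0.62505688 0.00510393 0.13223732] [-5.97460877 -0.47633238 15.76905143] 59.65103667229414
```

View pics/s5.png

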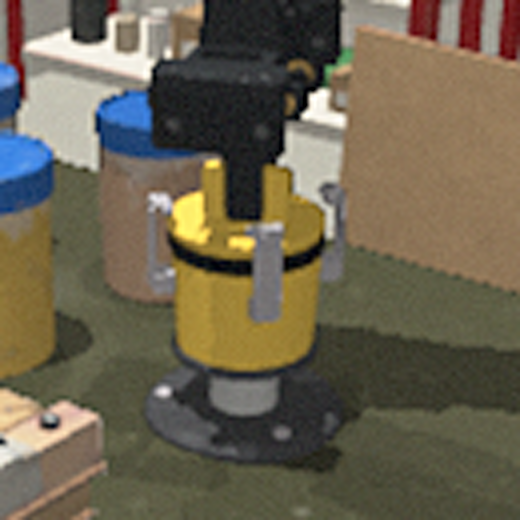

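The lid sits level under the clips with the flange down on the ring. The TCP is at a hard stop at 0.132 m, with about 15 N pushing steadily. Handing in.

```bash
python3 -c "
from plant import r
print(r.finish_job())"
```

```text
the job is handed in; nothing more can be done
None
```

I handed the job in with the yellow lid snapped level under the clips and the gripper still holding it and pressing at about 15 N. That looks like the seal ring's firm stop, though I couldn't read its travel directly, and the hand-in returned no verdict.

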